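# Clear the jar dispenser's lane and hold its pusher at the fill mark

## Task

We are refilling the spring-fed jam-jar dispenser, but someone left a blue tumbler in its lane behind the pusher: take it out and stand it upright on the orange serving tray, without dropping it. Then draw the pusher back by hand (it has a red pull tab) until its pointer is on the yellow fill mark and keep it there, finishing while you still hold it so that your colleague can drop the new jars in. Never let the pusher snap back, leave the jar at the front stop standing where it is, and leave the bowl, shakers, sugar and cutlery alone.

Things in the scene. Friction and masses are not known exactly. Their poses are not given: they have to be found in the camera images.
- dispenser: Spring-fed jar dispenser, fixed: one straight aluminium lane, 320 mm long (its x), 82 wide (y). Origin: centre of its underside. +x points along the lane to the clear front stop (customers' end, inner face at x=+154, 60 high), -x to the staff end. Lane floor 10 above the counter; side rails at y = +-36 to +-41, tops 30 above the counter; an 8 high lip at the staff end.
- pusher: Black spring-loaded pusher in the lane, sliding only along it, up to 215 mm from the front stop. Origin: on the lane floor under its pushing face; axes as the dispenser's. A spring of 6 to 9 N always drives it to +x: no catch, it returns if let go. Face 62 wide, 70 high, foot reaching 50 behind it; a 44 wide flange 70 to 76 above the lane floor, reaching 40 behind the face, carries the tab.
- pull_tab (a point): Centre of the red upright pull tab on top of the pusher: 10 mm thick along the lane (x), 40 wide across it (y), 32 high, standing on the flange; 35 behind the pushing face, 102 above the counter (tab top at 118). Free to be pinched from above, along or across the lane.
- pointer (a point): Tip of the small red pointer on the pusher, level with its face, above the rail on the dispenser's -y side.
- mark (a point): Black line in the middle of the yellow fill-mark clip astride the rail on the dispenser's -y side; the clip is 12 mm long along the lane and fixed in an episode. Pointer is on the mark when both have the same dispenser x.
- tumbler: Blue empty plastic drinking tumbler, upright in the lane on the staff side of the pusher, where it blocks the pusher's way. 95 mm high, open top; outside diameter 53 at the foot, 66 at the rim, wall 3; about 90 g. Origin: centre of its underside; z up.
- serving_tray: Orange serving tray, fixed on the counter, 325 mm (its x) by 265 (its y), floor 5 thick, rim 14 high and 8 wide. Origin: centre of its underside.
- bowl: White dessert bowl, 110 mm wide, 45 high, loose on the +x half of the serving tray. Origin: centre of its underside.
- jar: Jam jar with brass lid, 60 mm wide, 68 high, 220 g, loose, standing in the lane between pusher and front stop. Origin: centre of its underside.
- salt: White salt shaker, 42 mm wide, 74 high, loose. Origin: centre of its underside.
- pepper: Black pepper shaker, 42 mm wide, 74 high, loose. Origin: centre of its underside.
- sugar: Amber sugar pourer with steel top, 72 mm wide, 155 high, loose. Origin: centre of its underside.
- cutlery_cylinder: White perforated cutlery cylinder full of spoons and forks, 103 mm wide at its rim, 133 high (cutlery to 200), loose. Origin: centre of its underside.
Mind the look-alikes: they are no part of the job. There is more than one size of the tumbler; the job needs the middle-sized.

How it is judged:
By the outcome, as a careful person would: the job done as asked, in the order asked, and still so for the second after the job is handed in, while the arm keeps its last pose, push and grip.
It also fails if it takes over 54 s, if anything falls off the work surface, if the arm or the gripper's body presses on something with over 40 N, if the wrist force passes 120 N, or if a joint passes its speed limit or range.

## Robot

A 6-joint arm with a two-finger parallel gripper is mounted at the origin on the work surface. World frame = base frame: x ahead of the robot, y to its left, z up, the work surface at z = 0. Lengths are in m, angles in rad, forces in N, time in s.
With the tool pointing down it reaches from about 0.425 to 0.95 m from the base axis. Payload 3.5 kg.
Tool frame: the origin (TCP) lies at the very end of the fingers, on their centre line; the grasp point (between the pads) lies 19 mm behind it; x points along the fingers, z is the direction in which the jaws open and shut, and the axes are right-handed (so a half turn about x gives the same grasp; the last joint's range is limited). The gripper opens to 85 mm and grips with 20 to 120 N. Pads are 22 mm wide; open, the fingers measure 114 mm over their backs; the gripper's body (76 mm by 85 mm) begins 54 mm behind the grasp point. The pads swing forward as they close: fully open they stand 13 mm farther back than shut.
Start: joints at [-0.15, 0.286, 1.577, -0, 1.279, -0.15], TCP at [0.675, 0, 0.193] pointing down, gripper open.
Joint ranges: [-2.77, 2.77], [-0.9, 2.22], [0.21, 2.48], [-1.53, 4.67], [0.24, 2.81], [-2.84, 2.84]. Speed limits (rad/s): [2.79, 2.79, 3.14, 3.14, 3.14, 3.14].

## Interface

Orientations are given as a unit quaternion [x, y, z, w].
In Python, from plant import ctrl, cams gives the robot as it stands.
- The arm moves only by the tool play_rows, never from a script. Its argument "rows" is a list of rows, each a list of 3 entries, a list of its own where there are three numbers: the opening in per cent of the stroke, from 0 (shut) to 100 (fully open), then the shift along the tool's x, y, z in units of 0.3 m (1.0 is 0.3 m), then the turn, a rotation vector about the tool's x, y, z in units of pi/2 rad (1.0 is pi/2 rad). A call has 1 to 10 rows; each row is the pose to reach, as a shift and turn from the pose commanded when the call began, along the tool's axes at that moment; what a row does not reach only later rows make up. A row lasts 1/12 s, in which the tool goes at most 41.7 mm and 7.16 degrees, less where a joint would pass 70% of its speed; a pose out of reach is approached as far as the arm can. A call with a number of a shift or a turn outside -1 to 1 is refused whole. A call with a gripper value outside its range is refused whole. The fingers move at their own pace and stop on an object; "force" is the grip in N (left out, the last holds). Time passes only in rows, so rows that repeat a pose let the fingers close. It gives the time, the measured TCP pose, the force and the opening at its end, in the units of the state.
- ctrl.get_state(): the state, without advancing time (a new reading comes with each control period).
- cams.read_camera(name): name is "scene" or "side" or "wrist"; returns a dict with "color" (480x640x3 uint8, red, green, blue), "fx", "fy", "cx", "cy" (pixels), "k1" (the pictures are not rectified: a ray, as slopes to the right and down, at radius r is drawn at 1 + k1 r^2 times it, then the intrinsics apply), "view" (4x4, takes a point from world to camera coordinates). Camera axes: x right, y down, z forward; pixel columns grow to the right and rows downward; lengths in m; the calibration is good to about 2 mm. A picture is of the moment at which its call begins. There is no depth.
- ctrl.sign_off(): hands the job in, once; it reports no verdict.
The state is a dict: "time": time; "qpos": joint angles; "dq": joint speeds; "joint_efforts": joint torques, N m; "eef_pos": TCP position; "tcp_rot": TCP orientation; "contact_force": force on the tool from outside, world axes, zero at the start; "wrist_torque": the same for the moment, N m; "opening": opening from 0.0 (shut) to 1.0 (fully open).
Only numpy, scipy, OpenCV 4.12 (cv2) and the standard library are available. Lean on these libraries where they do the work, as an engineer would, in place of code of your own. Each camera call takes 0.05 s, during which the arm holds its last target. There are 200 camera calls.

## Working session

There is one attempt and no reset: what is moved stays moved. The work goes in short steps, Python scripts to look and compute and a tool call to move; the robot and the scene stay as the last step left them, time stands still between calls to the robot, and variables do not carry over. Pictures are saved under pics/ and viewed, about 8 in all and at most 12, crops included, and the job is handed in when it is done.

Besides the shell and the picture viewer there is one more tool, called by a JSON object that holds its "fn" and its "kwargs". play_rows: Moves the arm, as the interface text tells. Shifts and turns lie within -1 to 1; 1 stands for 0.3 m of shift or pi/2 rad of turn. Its arguments: {"type":"object","properties":{"rows":{"type":"array"},"force":{"type":"number"}},"required":["rows"]}

```bash
mkdir -p pics; ls; python3 - <<'E'
from plant import ctrl,cams
import cv2,pickle
d={}
for n in("scene","side"):
    r=cams.read_camera(n);d[n]=r
    cv2.imwrite(f"pics/{n}0.png",r["color"][:,:,::-1]); print(n,r["fx"],r["cx"],r["cy"],r["k1"])
pickle.dump(d,open("d0.pkl","wb"))
s=ctrl.get_state();print(s)
E
```

```text
pics
scene 550.1181995474924 313.8757259551884 230.7459728063512 -0.130388364682951
side 537.8639830514296 322.83111533576204 232.01704538384126 -0.15405589148338417
{'time': 0.1, 'qpos': array([-1.49999115e-01,  2.87114251e-01,  1.57805463e+00, -2.23486211e-05,
        1.27859345e+00, -1.49989568e-01]), 'dq': array([-1.58810570e-03, -1.05966570e-03, -3.39729840e-03, -2.70241742e-05,
        1.00849237e-03, -1.23015293e-03]), 'joint_efforts': array([ 1.14915063e-03, -4.07295120e+01, -2.93698221e+01, -1.06323112e-04,
        3.42678482e-03, -4.41654265e-06]), 'eef_pos': array([6.74315427e-01, 1.27434156e-04, 1.92047787e-01]), 'tcp_rot': array([1.08241334e-04, 7.07865981e-01, 1.06059385e-04, 7.06346749e-01]), 'contact_force': array([-0.16444568, -1.30119726,  0.03840135]), 'wrist_torque': array([ 0.02198941, -0.02169638,  0.02663943]), 'opening': 0.998589052868971}
```

View pics/scene0.png

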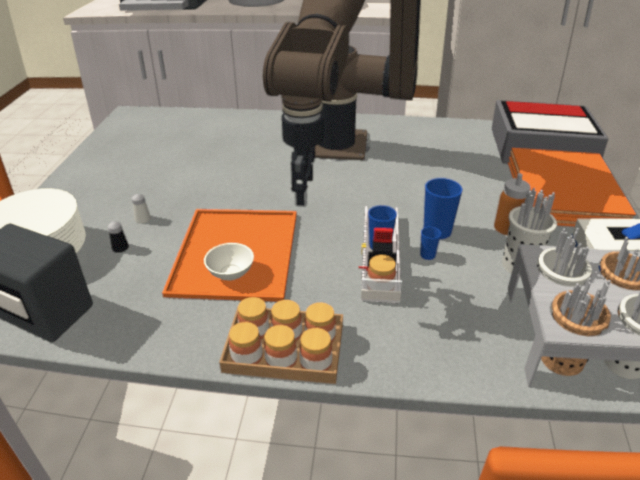

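View pics/side0.png

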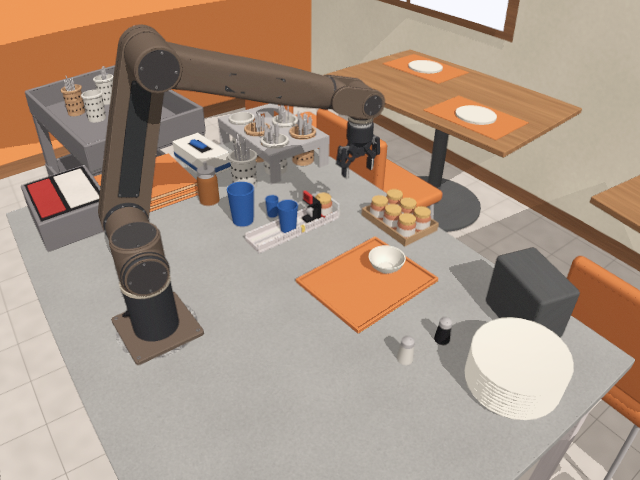

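Blue tumblers in the scene view: a large one at (441,208), a small one at (429,243), and one in the lane at (382,225). The lane one fits: it is middle-sized and behind the pusher. I'll confirm it in an enlarged crop.

```bash
python3 - <<'E'
import cv2,numpy as np
a=cv2.imread("pics/scene0.png")[190:310,340:460]; b=cv2.imread("pics/side0.png")[175:255,235:345]
a=cv2.resize(a,(600,600),interpolation=cv2.INTER_CUBIC)
cv2.imwrite("pics/c1.png",a)
b=cv2.resize(b,None,fx=7,fy=7,interpolation=cv2.INTER_CUBIC); cv2.imwrite("pics/c2.png",b)
E
```

```text
(no output)
```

View pics/c1.png

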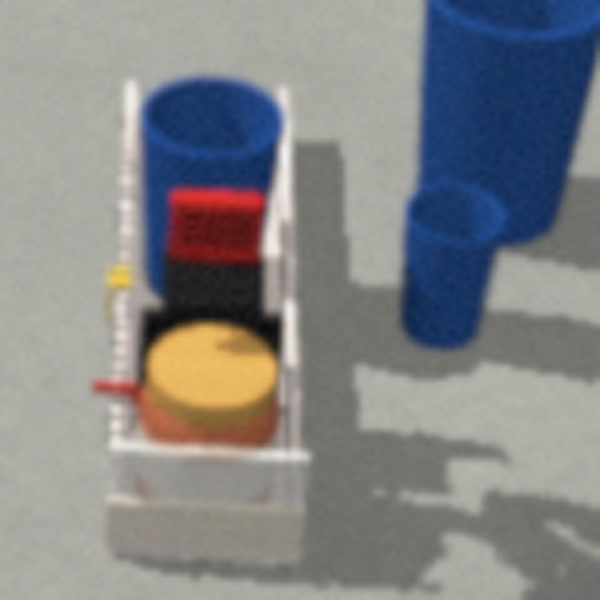

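View pics/c2.png

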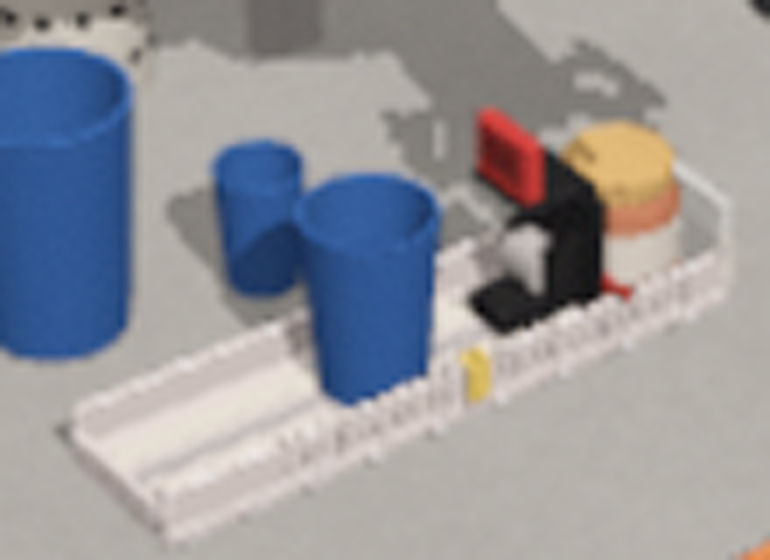

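```bash
cat > h.py <<'E'
import numpy as np,cv2
from scipy.optimize import least_squares
def proj(c,P):
    P=np.atleast_2d(P); p=(c["view"]@np.c_[P,np.ones(len(P))].T).T
    a=p[:,:2]/p[:,2:3]; a=a*(1+c["k1"]*(a**2).sum(1,keepdims=True))
    return a*[c["fx"],c["fy"]]+[c["cx"],c["cy"]]
def tri(obs,z=None):
    "obs: list of (cam,(u,v)); returns point, residual px"
    f=lambda P:np.concatenate([(proj(c,P if z is None else [P[0],P[1],z])[0]-uv) for c,uv in obs])
    s=least_squares(f,[.7,.1,.1] if z is None else [.7,.1]); return s.x,s.fun
def body(obs,x0=(.7,.1,0)):
    "obs: (cam,(u,v),local xyz)"
    def w(q,p): c,s=np.cos(q[2]),np.sin(q[2]); return [q[0]+c*p[0]-s*p[1],q[1]+s*p[0]+c*p[1],p[2]]
    f=lambda q:np.concatenate([proj(c,w(q,p))[0]-uv for c,uv,p in obs])
    s=least_squares(f,x0,loss="soft_l1"); return s.x,f(s.x).reshape(-1,2)
A=lambda u,v:(340+(u+.5)/5-.5,190+(v+.5)/5-.5)
B=lambda u,v:(235+(u+.5)/7-.5,175+(v+.5)/7-.5)
E
python3 - <<'E'
from h import *; import pickle
np.set_printoptions(precision=4,suppress=True)
d=pickle.load(open("d0.pkl","rb"));S,D=d["scene"],d["side"]
q,r=body([(S,A(110,552),(.16,-.041,0)),(S,A(300,556),(.16,.041,0)),(S,A(132,85),(-.16,-.0385,.03)),(S,A(285,92),(-.16,.0385,.03)),
(D,B(175,540),(-.16,-.041,0)),(D,B(72,430),(-.16,.041,0)),(D,B(75,412),(-.16,.041,.03)),(D,B(165,490),(-.16,-.041,.03)),(D,B(725,300),(.16,-.041,0))])
print("disp",q,np.round(r,1).tolist())
c,s=np.cos(q[2]),np.sin(q[2])
L=lambda P:np.array([c*(P[0]-q[0])+s*(P[1]-q[1]),-s*(P[0]-q[0])+c*(P[1]-q[1])])
for n,o,z in [("rim",[(S,A(212,118)),(D,B(368,213))],.105),("clip",[(S,A(120,277)),(D,B(478,355))],None),("pointer",[(S,A(95,386)),(D,B(628,292))],None),("tabtop",[(S,A(218,196)),(D,B(511,133))],.118)]:
    for zz in (None,z):
        P,r=tri(o,zz); print(n,P,"local",L(P),"res",r.round(1))
for zz,n,o in[(.014,"tray",[(S,(197,211)),(S,(298,211)),(S,(284,297)),(S,(167,295))])]:
    for k in o: print(n,tri([k],zz)[0])
for k in[(296,281),(376,240),(437,281),(359,326)]: print("side tray",tri([(D,k)],.014)[0])
print("bowl",tri([(S,(230,259)),(D,(387,258))],None))
for n,k in[("big",(441,230)),("small",(429,254))]: print(n,tri([(S,k)],0.)[0])
E
```

```text
disp [0.5474 0.1579 0.027 ] [[-0.4, 1.5], [0.4, 2.8], [0.3, -0.5], [-0.0, -0.5], [-0.7, 1.1], [0.2, 4.1], [-0.9, -0.9], [0.2, 0.6], [0.2, -0.0]]
rim [0.5244 0.154  0.1035] local [-0.0232 -0.0033] res [-0.   0.  -0.1 -0.1]
rim [0.525  0.1538] local [-0.0225 -0.0035] res [-0.1 -0.3  0.1 -0.5]
clip [0.557  0.1163 0.0339] local [ 0.0084 -0.0418] res [-0.2  0.2 -0.3 -0.3]
clip [0.557  0.1163 0.0339] local [ 0.0084 -0.0418] res [-0.2  0.2 -0.3 -0.3]
pointer [0.64   0.1102 0.038 ] local [ 0.0913 -0.0501] res [ 0.  -0.   0.1  0.1]
pointer [0.64   0.1102 0.038 ] local [ 0.0913 -0.0501] res [ 0.  -0.   0.1  0.1]
tabtop [0.6039 0.1571 0.117 ] local [ 0.0565 -0.0023] res [-0.3  0.3 -0.5 -0.5]
tabtop [0.6044 0.157 ] local [ 0.057  -0.0024] res [-0.4  0.1 -0.4 -0.8]
tray [ 0.433  -0.3208]
tray [ 0.4058 -0.0589]
tray [ 0.7274 -0.0408]
tray [ 0.751  -0.2916]
side tray [ 0.3994 -0.0763]
side tray [ 0.7157 -0.063 ]
side tray [ 0.7305 -0.3161]
side tray [ 0.4328 -0.3194]
bowl (array([ 0.6544, -0.1746,  0.0449]), array([-0.7329,  0.3815, -0.9963, -0.4846]))
big [0.4307 0.3054]
small [0.5306 0.2712]
```

{"fn": "play_rows", "kwargs": {"rows": [[100, [0, 0.17, -0.165], [0, 0, 0]], [100, [0, 0.26, -0.25], [-0.017, 0, 0]], [100, [0, 0.36, -0.35], [-0.017, 0, 0]], [100, [0, 0.46, -0.45], [-0.017, 0, 0]], [100, [0, 0.513, -0.5], [-0.017, 0, 0]], [100, [0, 0.513, -0.5], [-0.017, 0, 0]], [100, [0, 0.513, -0.5], [-0.017, 0, 0]], [100, [0, 0.513, -0.5], [-0.017, 0, 0]]], "force": 20}}

```text
time: 0.77
eef_pos: [0.5252, 0.1539, 0.1933]
tcp_rot: [-0.01, 0.707, 0.01, 0.707]
contact_force: [0.4, 0.3, 0.2]
opening: 1.003
```

```bash
python3 - <<'E'
from h import *
from plant import ctrl,cams
s=ctrl.get_state();print(s["time"],s["eef_pos"],s["tcp_rot"],s["contact_force"])
r=cams.read_camera("wrist");cv2.imwrite("pics/w1.png",r["color"][:,:,::-1])
for n,P in[("rim",[.5247,.154,.105]),("tab",[.604,.157,.118]),("mark",[.557,.1163,.034]),("ptr",[.64,.1102,.038])]:print(n,proj(r,P))
E
```

```text
0.7667 [0.52518034 0.15387336 0.1933374 ] [-0.00998246  0.70682365  0.00959246  0.70725431] [0.43390373 0.32902806 0.15302624]
rim [[316.36897762 229.38173436]]
tab [[437.59990134 233.11488058]]
mark [[352.03093475 252.12033514]]
ptr [[446.61606113 262.65259637]]
```

View pics/w1.png

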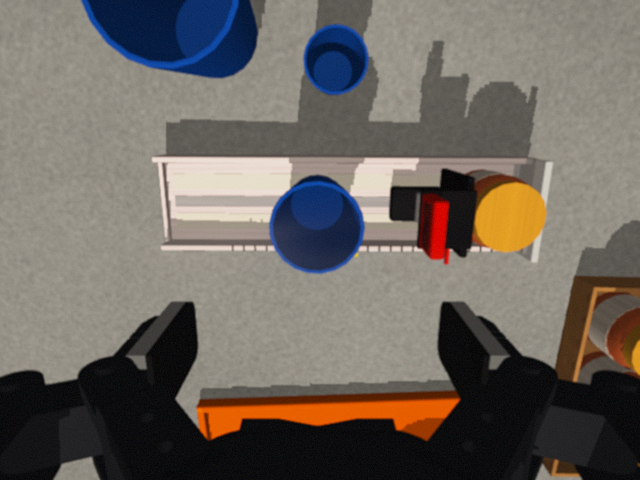

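The tumbler rim is at (317,227) in the wrist view, against a predicted (316,229), and it is clearly the middle size. The tab is at (433,225) and clear of the fingers, so I'll descend and grip.

{"fn": "play_rows", "kwargs": {"rows": [[100, [0.12, 0, 0], [0, 0, 0]], [100, [0.24, 0, 0], [0, 0, 0]], [100, [0.35, 0, 0], [0, 0, 0]], [100, [0.42, 0, 0], [0, 0, 0]], [100, [0.45, 0, 0], [0, 0, 0]], [100, [0.45, 0, 0], [0, 0, 0]], [70, [0.45, 0, 0], [0, 0, 0]], [60, [0.45, 0, 0], [0, 0, 0]], [60, [0.45, 0, 0], [0, 0, 0]], [60, [0.45, 0, 0], [0, 0, 0]]], "force": 25}}

```text
time: 1.65
eef_pos: [0.5252, 0.1545, 0.0659]
tcp_rot: [-0.009, 0.709, 0.01, 0.706]
contact_force: [-13.1, -1.3, 27.5]
opening: 0.6
```

{"fn": "play_rows", "kwargs": {"rows": [[50, [0, 0, 0], [0, 0, 0]], [40, [0, 0, 0], [0, 0, 0]], [40, [0, 0, 0], [0, 0, 0]], [40, [0, 0, 0], [0, 0, 0]], [40, [-0.03, 0, 0], [0, 0, 0]], [40, [-0.06, 0, 0], [0, 0, 0]], [40, [-0.06, 0, 0], [0, 0, 0]], [40, [-0.06, 0, 0], [0, 0, 0]]]}}

```text
time: 2.32
eef_pos: [0.5261, 0.154, 0.0777]
tcp_rot: [-0.009, 0.706, 0.01, 0.708]
contact_force: [-0.2, -0.8, -0.5]
opening: 0.398
```

```bash
python3 - <<'E'
from h import *
from plant import ctrl,cams
s=ctrl.get_state();print(s["time"],s["eef_pos"],s["opening"],s["contact_force"])
a=cams.read_camera("scene")["color"][190:310,340:460,::-1];b=cams.read_camera("side")["color"][165:265,235:355,::-1]
cv2.imwrite("pics/g1.png",np.hstack([cv2.resize(a,(400,400)),cv2.resize(b,(400,400))]))
E
```

```text
2.3167 [0.5260776  0.15396049 0.07774396] 0.3979278786019211 [-0.24891598 -0.77140218 -0.47725448]
```

View pics/g1.png

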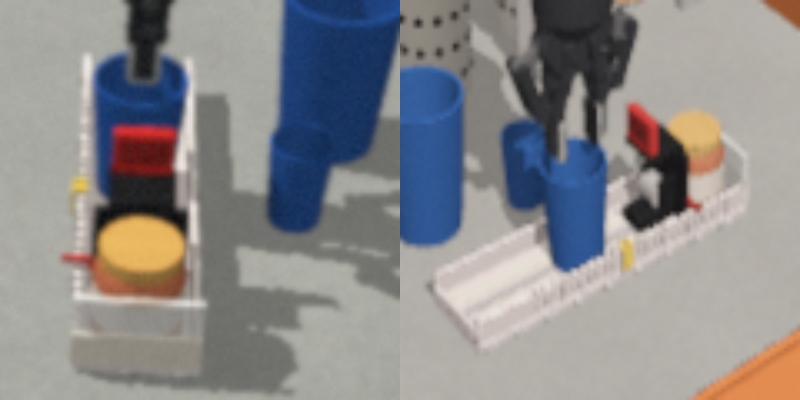

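The fingers look to be inside the tumbler rather than around it. I'll check with the wrist view before going on.

```bash
python3 - <<'E'
from h import *
from plant import ctrl,cams
r=cams.read_camera("wrist");cv2.imwrite("pics/w2.png",r["color"][:,:,::-1])
for P in([.5247,.154,.105],[.5577,.154,.105],[.4917,.154,.105],[.5247,.121,.105]):print(proj(r,P))
E
```

```text
[[317.3284315  300.37354051]]
[[398.60634255 302.42381484]]
[[235.85288258 298.28180732]]
[[315.24135352 371.59548739]]
```

View pics/w2.png

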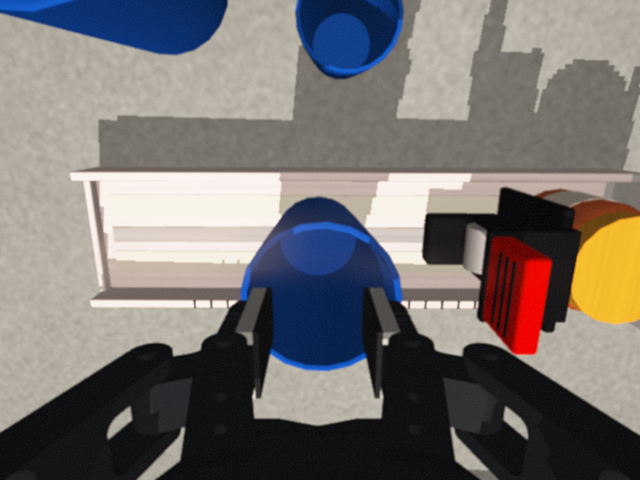

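The tumbler is still standing in place: its rim is at (321,296), predicted (317,300). The fingers sit within its mouth. I'll close them further, withdraw upward and retry with smaller, checked steps.

{"fn": "play_rows", "kwargs": {"rows": [[25, [0, 0, 0], [0, 0, 0]], [20, [0, 0, 0], [0, 0, 0]], [20, [0, 0, 0], [0, 0, 0]], [20, [-0.05, 0, 0], [0, 0, 0]], [20, [-0.1, 0, 0], [0, 0, 0]], [20, [-0.15, 0, 0], [0, 0, 0]], [20, [-0.2, 0, 0], [0, 0, 0]], [20, [-0.25, 0, 0], [0, 0, 0]], [60, [-0.25, 0, 0], [0, 0, 0]], [100, [-0.25, 0, 0], [0, 0, 0]]]}}

```text
time: 3.3
eef_pos: [0.5255, 0.154, 0.1518]
tcp_rot: [-0.009, 0.706, 0.01, 0.708]
contact_force: [-0.9, -0.1, 0.1]
opening: 0.471
```

{"fn": "play_rows", "kwargs": {"rows": [[100, [0, 0, 0], [0, 0, 0]], [100, [0, 0, 0], [0, 0, 0]], [100, [0, 0, 0], [0, 0, 0]], [100, [0, 0, 0], [0, 0, 0]]]}}

```text
time: 3.63
eef_pos: [0.5244, 0.1539, 0.1502]
tcp_rot: [-0.009, 0.708, 0.009, 0.706]
contact_force: [-0.1, 0.9, 0.1]
opening: 0.996
```

```bash
python3 - <<'E'
from h import *
from plant import ctrl,cams
s=ctrl.get_state();print(s["time"],s["eef_pos"],s["opening"],s["contact_force"])
r=cams.read_camera("wrist");cv2.imwrite("pics/w3.png",r["color"][:,:,::-1])
for P in([.5247,.154,.105],[.5577,.154,.105],[.4917,.154,.105],[.5247,.121,.105]):print(proj(r,P)[0])
# grasp-plane projections: pad points at fingertip
e=s["eef_pos"]
for dx in(-.0425,.0425):
  for dz in(.0,.013): print("tip",dx,dz,proj(r,e+[dx,0,dz])[0])
# blue mask of the tumbler (central blob)
h=cv2.cvtColor(r["color"],cv2.COLOR_RGB2HSV);m=((h[...,0]>105)&(h[...,0]<125)&(h[...,1]>150)).astype(np.uint8)
n,l,st,c=cv2.connectedComponentsWithStats(m);print([(x.tolist(),y.round(0).tolist()) for x,y in zip(st,c) if x[4]>800])
E
```

```text
3.6333 [0.52439466 0.15386918 0.15024652] 0.9955915123970501 [-0.1023348   0.88975287  0.07808443]
[317.76841668 247.55456562]
[374.32687004 249.05751571]
[261.12634369 246.04686218]
[316.27029385 299.81377874]
tip -0.0425 0.0 [227.54879756 272.87945925]
tip -0.0425 0.013 [221.23919544 283.08177632]
tip 0.0425 0.0 [406.3001013 277.5690081]
tip 0.0425 0.013 [412.42114025 288.07150863]
[([0, 0, 640, 480, 284273], [325.0, 251.0]), ([43, 0, 207, 71, 10811], [160.0, 29.0]), ([303, 7, 75, 83, 4866], [340.0, 48.0]), ([263, 183, 111, 115, 7021], [323.0, 238.0])]
```

View pics/w3.png

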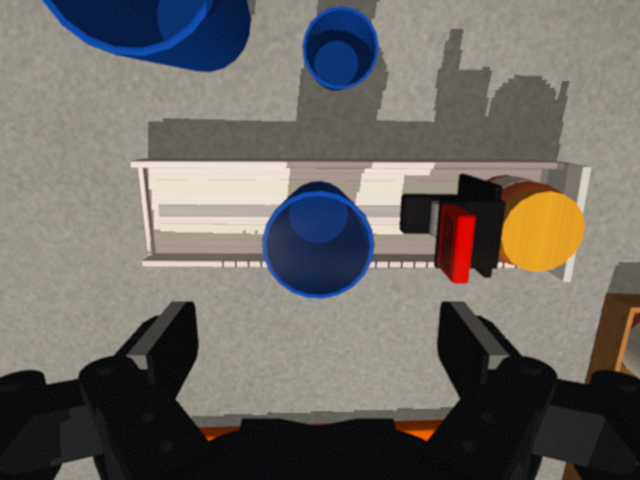

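```bash
python3 - <<'E'
from h import *
from plant import ctrl,cams
s=ctrl.get_state();e=s["eef_pos"];r=cams.read_camera("wrist")
for lab,L,R in(("100%",(196,302),(440,302)),("40%",(272,290),(363,290))):
  for dy in(0,.011):
    f=lambda q:np.concatenate([proj(r,e+[q[0]-q[1]/2,dy,q[2]])[0]-L,proj(r,e+[q[0]+q[1]/2,dy,q[2]])[0]-R])
    o=least_squares(f,[0,.08,.01]);print(lab,dy,o.x.round(4),o.fun.round(1))
v=np.linalg.inv(r["view"]);print("cam",v[:3,3]-e,v[:3,2])
E
```

```text
100% 0 [0.0006 0.0983 0.0305] [ 0.1 -3.1 -0.1  3.1]
100% 0.011 [0.0002 0.0824 0.0548] [ 0.1 -3.1 -0.1  3.1]
40% 0 [0.0003 0.0393 0.0181] [ 0.  -1.2 -0.   1.2]
40% 0.011 [-0.      0.033   0.0444] [ 0.  -1.2 -0.   1.2]
cam [-0.00142441  0.06810654  0.18084205] [ 0.00568737 -0.26696543 -0.96368932]
```

```bash
python3 - <<'E'
from h import *; import pickle
d=pickle.load(open("d0.pkl","rb"));S,D=d["scene"],d["side"]
print(tri([(S,(383.5,214)),(D,(287.3,202))]))
for z in(.078,.09,.105,.122):print(z,proj(S,[.526,.154,z])[0],proj(D,[.526,.154,z])[0])
# start pose: tip vs. image in scene0 (302,203), side0 
for z in(.193,.206,.22,.24):print(z,proj(S,[.675,0,z])[0],proj(D,[.675-.0425,0,z])[0],proj(D,[.675+.0425,0,z])[0])
a=cv2.imread("pics/scene0.png")[130:230,260:360];b=cv2.imread("pics/side0.png")[120:200,320:400]
cv2.imwrite("pics/g2.png",np.hstack([cv2.resize(a,(400,400)),cv2.resize(b,(400,400))]))
E
```

```text
(array([0.53084492, 0.15847968, 0.10739347]), array([ 0.49251119, -0.43503506,  0.67359097,  0.63378392]))
0.078 [381.29162858 222.82047383] [287.70137463 211.46223931]
0.09 [381.60156051 218.53480484] [287.6116418  208.33432586]
0.105 [381.99234163 213.10992997] [287.49896723 204.388698  ]
0.122 [382.43976065 206.86929868] [287.37059427 199.86850488]
0.193 [304.64925273 214.12878348] [345.33827078 191.48954319] [367.05701045 182.98302834]
0.206 [304.49793138 208.68076856] [345.50589788 187.7646082 ] [367.31711693 179.32039436]
0.22 [304.33285348 202.72821961] [345.68778893 183.71488408] [367.59911995 175.33988724]
0.24 [304.09316623 194.06800842] [345.95010649 177.86002497] [368.00537977 169.58782101]
```

View pics/g2.png

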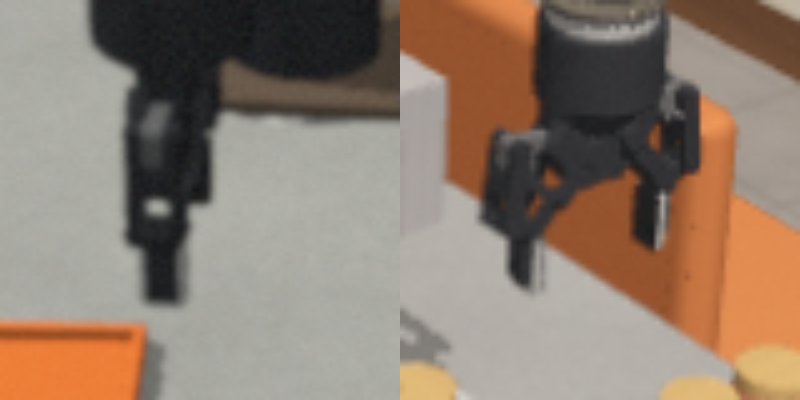

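The fingertips are about 34 mm (shut) to 47 mm (open) short of the reported TCP. The tips appear at side (347,178) and (371,170), which means z≈0.24 against a reported 0.193. The 27 N contact on the 0.105 rim at reported z=0.066 agrees. So the first closing happened on top of the rim, and I'll go deeper by that amount.

{"fn": "play_rows", "kwargs": {"rows": [[100, [0.08, 0, 0], [0, 0, 0]], [100, [0.16, 0, 0], [0, 0, 0]], [100, [0.24, 0, 0], [0, 0, 0]], [100, [0.32, 0, 0], [0, 0, 0]], [100, [0.37, 0, 0], [0, 0, 0]], [100, [0.41, 0, 0], [0, 0, 0]], [100, [0.41, 0, 0], [0, 0, 0]], [100, [0.41, 0, 0], [0, 0, 0]]]}}

```text
time: 4.4
eef_pos: [0.5249, 0.1539, 0.0281]
tcp_rot: [-0.009, 0.707, 0.009, 0.707]
contact_force: [0.6, 0.5, -0.1]
opening: 0.999
```

{"fn": "play_rows", "kwargs": {"rows": [[85, [0, 0, 0], [0, 0, 0]], [75, [0, 0, 0], [0, 0, 0]], [60, [0, 0, 0], [0, 0, 0]], [60, [0, 0, 0], [0, 0, 0]], [50, [0, 0, 0], [0, 0, 0]], [50, [0, 0, 0], [0, 0, 0]]]}}

```text
time: 4.9
eef_pos: [0.5263, 0.1542, 0.0303]
tcp_rot: [-0.009, 0.706, 0.01, 0.708]
contact_force: [-1.9, 0.4, 6.4]
opening: 0.755
```

Gripped: the opening stopped at 0.755, about 64 mm. Lifting.

{"fn": "play_rows", "kwargs": {"rows": [[40, [-0.03, 0, 0], [0, 0, 0]], [40, [-0.07, 0, 0], [0, 0, 0]], [40, [-0.12, 0, 0], [0, 0, 0]], [40, [-0.18, 0, 0], [0, 0, 0]], [40, [-0.24, 0, 0], [0, 0, 0]], [40, [-0.28, 0, 0], [0, 0, 0]], [40, [-0.28, 0, 0], [0, 0, 0]], [40, [-0.28, 0, 0], [0, 0, 0]]]}}

```text
time: 5.57
eef_pos: [0.5255, 0.154, 0.1133]
tcp_rot: [-0.009, 0.706, 0.009, 0.708]
contact_force: [-0.6, -0.7, -1.6]
opening: 0.749
```

```bash
python3 - <<'E'
from h import *
from plant import ctrl,cams
s=ctrl.get_state();print(s["time"],s["eef_pos"],s["opening"],s["contact_force"])
a=cams.read_camera("scene")["color"][150:330,160:480,::-1];b=cams.read_camera("side")["color"][140:340,230:450,::-1]
cv2.imwrite("pics/g3.png",np.hstack([cv2.resize(a,(440,420)),cv2.resize(b,(360,420))]))
E
```

```text
5.5667 [0.52551427 0.15395955 0.11327102] 0.7492591604565165 [-0.59733005 -0.73721095 -1.5892035 ]
```

View pics/g3.png

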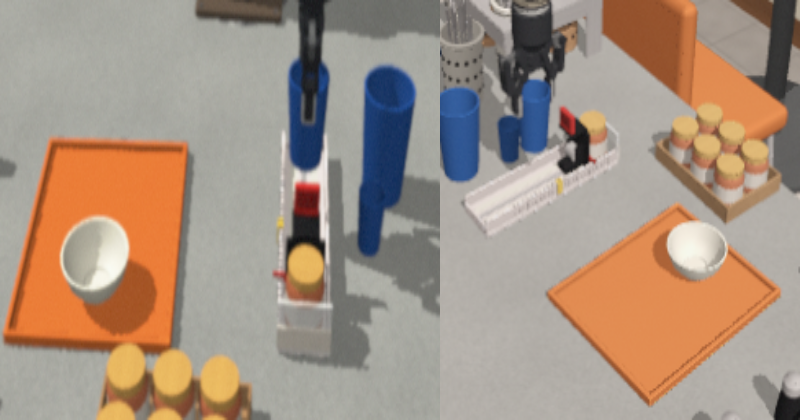

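The tumbler is held upright in the scene crop at (308,115), and the jar and pusher are unmoved. Carrying it to the free half of the tray, near world (0.49, -0.19).

{"fn": "play_rows", "kwargs": {"rows": [[40, [0, -0.04, -0.005], [0, 0, 0]], [40, [0, -0.12, -0.016], [0, 0, 0]], [40, [0, -0.22, -0.03], [0, 0, 0]], [40, [0, -0.32, -0.043], [0, 0, 0]], [40, [0, -0.42, -0.056], [0, 0, 0]], [40, [0, -0.52, -0.07], [0, 0, 0]], [40, [0, -0.62, -0.083], [0, 0, 0]], [40, [0, -0.72, -0.096], [0, 0, 0]], [40, [0, -0.82, -0.11], [0, 0, 0]], [40, [0, -0.9, -0.12], [0, 0, 0]]]}}

```text
time: 6.5
eef_pos: [0.4946, -0.1193, 0.1111]
tcp_rot: [-0.009, 0.708, 0.009, 0.706]
contact_force: [-0.6, 0.3, -1.4]
opening: 0.751
```

{"fn": "play_rows", "kwargs": {"rows": [[40, [0, -0.08, -0.01], [0, 0, 0]], [40, [0, -0.16, -0.02], [0, 0, 0]], [40, [0, -0.23, -0.03], [0, 0, 0]], [40, [0, -0.257, -0.031], [0, 0, 0]], [40, [0, -0.257, -0.031], [0, 0, 0]], [40, [0.05, -0.257, -0.031], [0, 0, 0]], [40, [0.11, -0.257, -0.031], [0, 0, 0]], [40, [0.17, -0.257, -0.031], [0, 0, 0]], [40, [0.2, -0.257, -0.031], [0, 0, 0]], [40, [0.2, -0.257, -0.031], [0, 0, 0]]]}}

```text
time: 7.33
eef_pos: [0.4868, -0.1919, 0.0493]
tcp_rot: [-0.008, 0.709, 0.011, 0.705]
contact_force: [-0.1, -0.1, -1.2]
opening: 0.749
```

```bash
python3 - <<'E'
from h import *
from plant import ctrl,cams
s=ctrl.get_state();print(s["time"],s["eef_pos"],s["opening"],s["contact_force"],s["wrist_torque"])
S=cams.read_camera("scene");D=cams.read_camera("side")
q,r=body([(S,(196.4,210),(-.1625,-.1325,.014)),(S,(296.7,211.3),(-.1625,.1325,.014)),(S,(285,297.9),(.1625,.1325,.0)),(S,(164.4,295.7),(.1625,-.1325,0)),
(D,(296.6,280),(-.1625,.1325,.014)),(D,(376.7,238.6),(.1625,.1325,.014)),(D,(437.2,278.6),(.1625,-.1325,.014)),(D,(359.6,331.4),(-.1625,-.1325,0))],(.57,-.18,.09))
print(q,r.round(1).tolist())
E
```

```text
7.3333 [ 0.4867967  -0.19193811  0.04930087] 0.7493547072483708 [-0.10167242 -0.14156596 -1.23192004] [0.06497885 0.00662437 0.01323991]
[ 0.57398543 -0.18406339  0.07273944] [[-0.8, -1.6], [-0.3, -1.2], [-0.3, 3.6], [-1.0, 1.9], [-2.2, -1.7], [-2.9, -3.3], [0.5, -1.8], [-2.1, 2.1]]
```

{"fn": "play_rows", "kwargs": {"rows": [[40, [0.03, 0, 0], [0, 0, 0]], [40, [0.05, 0, 0], [0, 0, 0]], [40, [0.06, 0, 0], [0, 0, 0]], [40, [0.065, 0, 0], [0, 0, 0]], [40, [0.07, 0, 0], [0, 0, 0]], [40, [0.07, 0, 0], [0, 0, 0]], [40, [0.07, 0, 0], [0, 0, 0]]]}}

```text
time: 8.02
eef_pos: [0.489, -0.1943, 0.0314]
tcp_rot: [-0.009, 0.707, 0.009, 0.707]
contact_force: [-0.5, 0.8, -1.8]
opening: 0.749
```

{"fn": "play_rows", "kwargs": {"rows": [[40, [0.003, 0, 0], [0, 0, 0]], [40, [0.006, 0, 0], [0, 0, 0]], [40, [0.006, 0, 0], [0, 0, 0]], [40, [0.006, 0, 0], [0, 0, 0]]]}}

```text
time: 8.35
eef_pos: [0.489, -0.1942, 0.0295]
tcp_rot: [-0.009, 0.707, 0.009, 0.707]
contact_force: [0.1, -0.8, -1.5]
opening: 0.753
```

{"fn": "play_rows", "kwargs": {"rows": [[40, [0.003, 0, 0], [0, 0, 0]], [40, [0.006, 0, 0], [0, 0, 0]], [40, [0.006, 0, 0], [0, 0, 0]], [40, [0.006, 0, 0], [0, 0, 0]]]}}

```text
time: 8.68
eef_pos: [0.4889, -0.1942, 0.0276]
tcp_rot: [-0.009, 0.707, 0.009, 0.707]
contact_force: [0.2, 0.7, -1.8]
opening: 0.754
```

{"fn": "play_rows", "kwargs": {"rows": [[40, [0.003, 0, 0], [0, 0, 0]], [40, [0.006, 0, 0], [0, 0, 0]], [40, [0.006, 0, 0], [0, 0, 0]], [40, [0.006, 0, 0], [0, 0, 0]]]}}

```text
time: 9.02
eef_pos: [0.4889, -0.1942, 0.0258]
tcp_rot: [-0.009, 0.707, 0.01, 0.707]
contact_force: [-0.3, -0.0, -1.5]
opening: 0.754
```

{"fn": "play_rows", "kwargs": {"rows": [[40, [0.003, 0, 0], [0, 0, 0]], [40, [0.006, 0, 0], [0, 0, 0]], [40, [0.006, 0, 0], [0, 0, 0]], [40, [0.006, 0, 0], [0, 0, 0]]]}}

```text
time: 9.35
eef_pos: [0.4891, -0.1947, 0.0254]
tcp_rot: [-0.01, 0.707, 0.009, 0.707]
contact_force: [-2.6, 0.3, 6.2]
opening: 0.75
```

Contact at z=0.0254 with 6 N, as expected. Releasing and rising.

{"fn": "play_rows", "kwargs": {"rows": [[80, [-0.003, 0, 0], [0, 0, 0]], [85, [-0.003, 0, 0], [0, 0, 0]], [90, [-0.003, 0, 0], [0, 0, 0]], [100, [-0.003, 0, 0], [0, 0, 0]], [100, [-0.003, 0, 0], [0, 0, 0]], [100, [-0.003, 0, 0], [0, 0, 0]]]}}

```text
time: 9.85
eef_pos: [0.4889, -0.1942, 0.0249]
tcp_rot: [-0.009, 0.707, 0.009, 0.707]
contact_force: [-0.2, 0.3, -0.6]
opening: 0.997
```

{"fn": "play_rows", "kwargs": {"rows": [[100, [-0.04, 0, 0], [0, 0, 0]], [100, [-0.1, 0, 0], [0, 0, 0]], [100, [-0.2, 0, 0], [0, 0, 0]], [100, [-0.3, 0, 0], [0, 0, 0]], [100, [-0.4, 0, 0], [0, 0, 0]], [100, [-0.5, 0, 0], [0, 0, 0]], [100, [-0.5, 0, 0], [0, 0, 0]], [100, [-0.5, 0, 0], [0, 0, 0]]]}}

```text
time: 10.52
eef_pos: [0.4905, -0.1952, 0.1786]
tcp_rot: [-0.011, 0.705, 0.008, 0.709]
contact_force: [-0.4, 0.1, 0.1]
opening: 0.996
```

```bash
python3 - <<'E'
from h import *
from plant import ctrl,cams
s=ctrl.get_state();print(s["time"],s["eef_pos"],s["tcp_rot"],s["opening"],s["contact_force"])
S=cams.read_camera("scene");D=cams.read_camera("side")
def blob(c,P,R=45):
    u,v=proj(c,P)[0].round().astype(int); h=cv2.cvtColor(c["color"],cv2.COLOR_RGB2HSV)
    m=((h[...,0]>105)&(h[...,0]<125)&(h[...,1]>150)).astype(np.uint8); k=np.zeros_like(m);k[max(v-R,0):v+R,max(0,u-R):u+R]=1
    n,l,st,ce=cv2.connectedComponentsWithStats(m*k); i=1+st[1:,4].argmax(); return st[i],ce[i],(u,v)
for n,c in(("scene",S),("side",D)): print(n,blob(c,[.489,-.194,.0525]), "expected top/bottom",proj(c,[[.489,-.194,.1],[.489,-.194,.005]]).round(1).tolist())
E
```

```text
10.5167 [ 0.49048274 -0.19516348  0.17862767] [-0.01073818  0.70513305  0.00822575  0.70894599] 0.9961305884043489 [-0.43708783  0.0690062   0.05629398]
scene (array([224, 192,  25,  42, 865], dtype=int32), array([237.58843931, 211.19190751]), (np.int64(238), np.int64(214))) expected top/bottom [[236.0, 197.5], [239.7, 229.5]]
side (array([336, 262,  23,  38, 694], dtype=int32), array([346.62391931, 279.60806916]), (np.int64(347), np.int64(281))) expected top/bottom [[347.2, 267.8], [345.8, 293.6]]
```

The tumbler stands on the tray: the blobs match the predicted upright positions in both views. Moving to the pull tab.

{"fn": "play_rows", "kwargs": {"rows": [[80, [0, 0.06, 0.02], [0, 0, 0]], [60, [0, 0.16, 0.056], [0, 0, 0]], [50, [0, 0.27, 0.095], [0, 0, 0]], [50, [0, 0.38, 0.134], [0, 0, 0]], [50, [0, 0.49, 0.173], [0, 0, 0]], [50, [0, 0.6, 0.212], [0, 0, 0]], [50, [0, 0.7, 0.247], [0, 0, 0]], [50, [0, 0.8, 0.283], [0, 0, 0]], [50, [0, 0.87, 0.307], [0, 0, 0]], [50, [0, 0.9, 0.318], [0, 0, 0]]]}}

```text
time: 11.45
eef_pos: [0.5762, 0.081, 0.1727]
tcp_rot: [-0.01, 0.708, 0.011, 0.706]
contact_force: [-0.4, -0.8, 0.1]
opening: 0.498
```

{"fn": "play_rows", "kwargs": {"rows": [[50, [0, 0.1, 0.035], [0, 0, 0]], [50, [0, 0.18, 0.063], [0, 0, 0]], [50, [0, 0.24, 0.084], [0, 0, 0]], [50, [0, 0.265, 0.093], [0, 0, 0]], [50, [0, 0.265, 0.093], [0, 0, 0]], [50, [0.06, 0.265, 0.093], [0, 0, 0]], [50, [0.12, 0.265, 0.093], [0, 0, 0]], [50, [0.12, 0.265, 0.093], [0, 0, 0]], [50, [0.12, 0.265, 0.093], [0, 0, 0]], [50, [0.12, 0.265, 0.093], [0, 0, 0]]]}}

```text
time: 12.28
eef_pos: [0.6031, 0.1574, 0.1396]
tcp_rot: [-0.009, 0.707, 0.009, 0.707]
contact_force: [-0.4, -0.2, 0.4]
opening: 0.497
```

```bash
python3 - <<'E'
from h import *
from plant import ctrl,cams
s=ctrl.get_state();print(s["time"],s["eef_pos"],s["tcp_rot"],s["opening"],s["contact_force"])
r=cams.read_camera("wrist");cv2.imwrite("pics/w4.png",r["color"][:,:,::-1])
for n,P in[("tabtop",[.6037,.1585,.118]),("mark",[.557,.1163,.034]),("ptr",[.64,.1102,.038])]:print(n,proj(r,P)[0])
h=cv2.cvtColor(r["color"],cv2.COLOR_RGB2HSV)
for n,m in(("red",((h[...,0]<4)|(h[...,0]>176))&(h[...,1]>190)&(h[...,2]>70)),("yel",(h[...,0]>22)&(h[...,0]<34)&(h[...,1]>140)&(h[...,2]>90))):
    k,l,st,ce=cv2.connectedComponentsWithStats(m.astype(np.uint8)); print(n,[(a.tolist(),b.round(1).tolist()) for a,b in zip(st[1:],ce[1:]) if a[4]>15])
E
```

```text
12.2833 [0.60310993 0.1573997  0.13962106] [-0.00913531  0.70692584  0.00897547  0.70717173] 0.4974676160796403 [-0.37344731 -0.15798577  0.3586879 ]
tabtop [318.26124578 258.75428321]
mark [254.49535001 275.33000032]
ptr [364.7345377  287.58273858]
red [([312, 211, 19, 81, 1379], [320.8, 252.2]), ([363, 277, 4, 12, 35], [364.1, 283.0])]
yel [([245, 268, 16, 13, 153], [252.7, 274.2])]
```

View pics/w4.png

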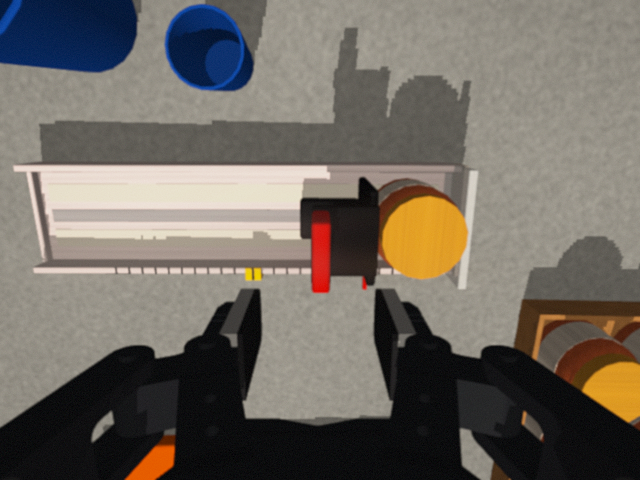

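The tab at (321,252) is centred between the fingers at 247 and 388, the mark is at (253,274) and the pointer at (364,283). They match the predictions. Descend and pinch.

{"fn": "play_rows", "kwargs": {"rows": [[50, [0.06, 0, 0], [0, 0, 0]], [50, [0.12, 0, 0], [0, 0, 0]], [50, [0.18, 0, 0], [0, 0, 0]], [50, [0.23, 0, 0], [0, 0, 0]], [50, [0.255, 0, 0], [0, 0, 0]], [50, [0.266, 0, 0], [0, 0, 0]], [50, [0.266, 0, 0], [0, 0, 0]], [50, [0.266, 0, 0], [0, 0, 0]]], "force": 40}}

```text
time: 13.0
eef_pos: [0.6039, 0.1584, 0.0606]
tcp_rot: [-0.009, 0.706, 0.009, 0.708]
contact_force: [0.4, 0.0, 1.0]
opening: 0.502
```

{"fn": "play_rows", "kwargs": {"rows": [[30, [0, 0, 0], [0, 0, 0]], [20, [0, 0, 0], [0, 0, 0]], [10, [0, 0, 0], [0, 0, 0]], [0, [0, 0, 0], [0, 0, 0]], [0, [0, 0, 0], [0, 0, 0]], [0, [0, 0, 0], [0, 0, 0]]]}}

```text
time: 13.5
eef_pos: [0.6048, 0.1585, 0.0606]
tcp_rot: [-0.009, 0.705, 0.009, 0.709]
contact_force: [4.5, 0.6, 2.0]
opening: 0.107
```

Pinched: opening 0.107, about 10 mm. Drawing back slowly, about 72 mm first, then measuring.

{"fn": "play_rows", "kwargs": {"rows": [[0, [0, 0, -0.015], [0, 0, 0]], [0, [0, 0, -0.04], [0, 0, 0]], [0, [0, 0, -0.07], [0, 0, 0]], [0, [0, 0, -0.1], [0, 0, 0]], [0, [0, 0, -0.13], [0, 0, 0]], [0, [0, 0, -0.16], [0, 0, 0]], [0, [0, 0, -0.19], [0, 0, 0]], [0, [0, 0, -0.215], [0, 0, 0]], [0, [0, 0, -0.232], [0, 0, 0]], [0, [0, 0, -0.24], [0, 0, 0]]]}}

```text
time: 14.33
eef_pos: [0.5332, 0.1569, 0.0605]
tcp_rot: [-0.009, 0.705, 0.01, 0.71]
contact_force: [8.8, 1.8, -1.6]
opening: 0.108
```

{"fn": "play_rows", "kwargs": {"rows": [[0, [0, 0, 0], [0, 0, 0]], [0, [0, 0, 0], [0, 0, 0]], [0, [0, 0, 0], [0, 0, 0]]]}}

```text
time: 14.58
eef_pos: [0.5334, 0.1569, 0.0605]
tcp_rot: [-0.009, 0.705, 0.01, 0.709]
contact_force: [6.8, 0.8, 0.5]
opening: 0.107
```

```bash
cat > chk.py <<'E'
from h import *
from plant import ctrl,cams
s=ctrl.get_state();print(s["time"],s["eef_pos"],s["opening"],s["contact_force"])
for n in("wrist","scene","side"):
    r=cams.read_camera(n);cv2.imwrite(f"pics/{n}_{s['time']:.1f}.png",r["color"][:,:,::-1])
    h=cv2.cvtColor(r["color"],cv2.COLOR_RGB2HSV)
    u,v=proj(r,[.557,.1163,.034])[0].astype(int); R=70 if n=="wrist" else 30
    for k,m in(("red",((h[...,0]<5)|(h[...,0]>175))&(h[...,1]>140)&(h[...,2]>70)),("yel",(h[...,0]>22)&(h[...,0]<34)&(h[...,1]>(140 if n=="wrist" else 90))&(h[...,2]>90))):
        w=np.zeros(m.shape,bool);w[v-R:v+R,u-R:u+R]=1
        q,l,st,ce=cv2.connectedComponentsWithStats((m&w).astype(np.uint8)); print(n,k,[(a.tolist(),b.round(1).tolist()) for a,b in zip(st[1:],ce[1:]) if a[4]>3])
    for d in(-.01,0,.01): print("  d",d,"mark",proj(r,[.557+d,.1163+.027*d,.034])[0].round(1),"ptr tip",proj(r,[.557+d,.1076+.027*d,.038])[0].round(1))
E
python3 chk.py
```

```text
14.5833 [0.53342379 0.15686491 0.06053379] 0.10694910230958973 [6.7655432  0.84056394 0.50002057]
wrist red [([303, 257, 31, 128, 3586], [317.8, 320.2])]
wrist yel []
  d -0.01 mark [338.9 327.1] ptr tip [338.6 344.5]
  d 0 mark [356.5 327. ] ptr tip [356.4 344.4]
  d 0.01 mark [374.2 327. ] ptr tip [374.2 344.3]
scene red [([375, 215, 16, 9, 71], [382.1, 220.1]), ([366, 247, 3, 3, 6], [367.3, 247.7])]
scene yel [([363, 243, 3, 2, 6], [364.0, 243.5])]
  d -0.01 mark [363.5 242.5] ptr tip [359.8 240.9]
  d 0 mark [363.4 245.2] ptr tip [359.7 243.5]
  d 0.01 mark [363.3 247.8] ptr tip [359.5 246.2]
side red [([288, 200, 7, 12, 49], [291.8, 206.3]), ([303, 222, 3, 2, 4], [303.8, 222.8])]
side yel [([301, 225, 4, 3, 5], [302.4, 226.4])]
  d -0.01 mark [300.  226.1] ptr tip [301.6 226.4]
  d 0 mark [302.5 225. ] ptr tip [304.1 225.3]
  d 0.01 mark [305.  223.9] ptr tip [306.6 224.2]
```

{"fn": "play_rows", "kwargs": {"rows": [[0, [0, 0, -0.01], [0, 0, 0]], [0, [0, 0, -0.02], [0, 0, 0]], [0, [0, 0, -0.03], [0, 0, 0]], [0, [0, 0, -0.04], [0, 0, 0]], [0, [0, 0, -0.04], [0, 0, 0]], [0, [0, 0, -0.04], [0, 0, 0]], [0, [0, 0, -0.04], [0, 0, 0]]]}}

```text
time: 15.32
eef_pos: [0.5215, 0.1566, 0.0605]
tcp_rot: [-0.009, 0.705, 0.01, 0.709]
contact_force: [7.3, 1.7, -0.2]
opening: 0.109
```

```bash
python3 chk.py; python3 - <<'E'
import glob,cv2,numpy as np
w,a,b=[cv2.imread(sorted(glob.glob(f"pics/{n}_*.png"))[-1]) for n in("wrist","scene","side")]
f=lambda i,r0,r1,c0,c1,s:cv2.resize(i[r0:r1,c0:c1],s,interpolation=cv2.INTER_CUBIC)
cv2.imwrite("pics/fin.png",np.vstack([np.hstack([f(a,225,265,350,390,(360,360)),f(b,205,245,285,325,(360,360))]),np.hstack([f(a,160,310,150,420,(360,200)),f(b,160,310,240,450,(360,200))])]))
E
```

```text
15.3167 [0.52151108 0.15661829 0.06050853] 0.10865861554805596 [ 7.30193435  1.65401337 -0.24569934]
wrist red [([307, 257, 27, 128, 3229], [319.1, 320.0])]
wrist yel []
  d -0.01 mark [359.8 327.1] ptr tip [359.7 344.5]
  d 0 mark [377.5 327. ] ptr tip [377.5 344.4]
  d 0.01 mark [395.1 327. ] ptr tip [395.3 344.3]
scene red [([375, 215, 16, 6, 54], [382.6, 218.0]), ([366, 244, 3, 3, 6], [367.3, 244.7])]
scene yel []
  d -0.01 mark [363.5 242.5] ptr tip [359.8 240.9]
  d 0 mark [363.4 245.2] ptr tip [359.7 243.5]
  d 0.01 mark [363.3 247.8] ptr tip [359.5 246.2]
side red [([284, 201, 8, 12, 51], [288.5, 207.5])]
side yel []
  d -0.01 mark [300.  226.1] ptr tip [301.6 226.4]
  d 0 mark [302.5 225. ] ptr tip [304.1 225.3]
  d 0.01 mark [305.  223.9] ptr tip [306.6 224.2]
```

View pics/fin.png

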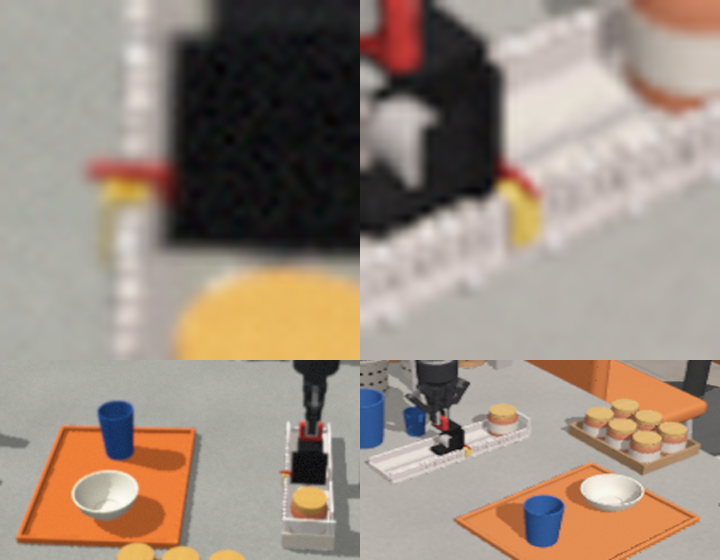

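The last crop shows the pointer on the mark. Its tip is at scene (360.0,243.7), predicted (359.7,243.5), and at side (304.2,226.1), predicted (304.1,225.3). The jar is still at the stop and the tumbler is upright on the tray, clear of the bowl. Handing in while still gripping.

```bash
python3 -c "
from plant import ctrl
s=ctrl.get_state();print(s['eef_pos'],s['opening'],s['contact_force']);print(ctrl.sign_off())"
```

```text
[0.52158079 0.15662121 0.0605151 ] 0.1059766253165323 [6.67884047 1.75523509 0.12835869]
the job is handed in; nothing more can be done
None
```

The blue tumbler now stands upright on the free half of the orange tray, and I handed the job in still gripping the pusher's red tab. The pointer is within about 1 mm of the yellow fill mark, judged from the scene and side views. The wrist camera could not confirm it, because a finger hid the mark. The two early measurements of how far to pull differed by about 1 mm, so I went between them.

- **Hold:** at hand-in the grip was steady and the wrist felt about 7 N, which fits the spring.
- **Untouched things:** the jar is still at the front stop and the bowl is where it was. I never went near the shakers, sugar or cutlery, but I did not recheck them in the last pictures.
- **What went wrong:** the first attempt to grip the tumbler closed on top of its rim and pressed it with about 27 N, without moving or tipping it. The real fingertips turned out to be 34–47 mm short of the reported TCP. I corrected for that, and the second grip, the carry and the placing went cleanly.

I finished at about 15 s of the 54 s allowed.

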